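# Put away the flasks, bottles and jar after making up standards

## Robot

A 7-joint arm with a two-finger parallel gripper is mounted at the origin on a cart in front of the work surface, level with it; the furniture and walls round the work are solid. World frame = base frame: x ahead of the robot, y to its left, z up, the work surface at z = 0. Lengths are in m, angles in rad, forces in N, time in s.
With the tool pointing down it reaches from about 0.35 to 0.9 m from the base axis. Payload 7.2 kg.
Tool frame: the origin (TCP) lies midway between the tips of the shut fingers; the grasp point (between the pads) lies 19 mm behind it; y points along the fingers, x is the direction in which the jaws open and shut, and the axes are right-handed (so a half turn about y gives the same grasp; the last joint's range is limited). The gripper opens to 85 mm and grips with 20 to 120 N. Pads are 22 mm wide; open, the fingers measure 114 mm over their backs; the gripper's body (76 mm by 85 mm) begins 54 mm behind the grasp point. The pads swing forward as they close: fully open they stand 13 mm farther back than shut.
Start: joints at [-1.249, 0.411, -0.013, 1.596, 0.006, 1.134, -0.082], TCP at [0.238, 0.578, 0.231] pointing down, gripper open.
Joint ranges: [-2.95, 2.95], [-0.29, 1.99], [-1.47, 1.44], [0.14, 2.54], [-1.03, 4.17], [0.13, 1.85], [-2.86, 2.86]. Speed limits (rad/s): [2.39, 2.39, 3.01, 3.01, 3.14, 3.14, 3.14].

## Interface

Orientations are given as [roll, pitch, yaw] about the fixed x, y, z axes, in that order (R = Rz(yaw) Ry(pitch) Rx(roll)).
In Python, from plant import * gives the robot as it stands.
- The arm moves only by the tool jog_arm, never from a script. Its argument "targets" is a list of rows, each a list of 3 entries, a list of its own where there are three numbers: the shift along the tool's x, y, z normalised to -1 to 1, where 1 is 0.5 m, then the turn, a rotation vector about the tool's x, y, z normalised to -1 to 1, where 1 is pi rad, then the finger opening in mm, from 0 to 85.4. In form: [[[tx, ty, tz], [ax, ay, az], hand], ...]. A call has 1 to 12 rows; each row is the pose to reach, as a shift and turn from the pose measured when the call began, along the tool's axes at that moment, turning the shorter way round; what a row does not reach only later rows make up. A row lasts 1/10 s, in which the tool goes at most 50 mm and 8.59 degrees, less where a joint would pass 70% of its speed; a pose out of reach is approached as far as the arm can. A call with a number of a shift or a turn outside -1 to 1 is refused whole. A call with a gripper value outside its range is refused whole. The fingers move at their own pace and stop on an object; "grip_force" is the grip in N (left out, the last holds). Time passes only in rows, so rows that repeat a pose let the fingers close. It gives the time, the measured TCP pose, the force and the opening at its end, in the units of the state.
- read_state(): the state, without advancing time (a new reading comes with each control period).
- capture(name): name is "side" or "top" or "wrist"; returns the picture (400x640x3 uint8, red, green, blue); there is no depth.
- camera_model(name): a dict with "fx", "fy", "cx", "cy" (pixels), "R" (3x3) and "t" (3): a world point X has camera coordinates R X + t. Camera axes: x right, y down, z forward; pixel columns grow to the right and rows downward; lengths in m; the calibration is good to about 2 mm. A picture is of the moment at which its call begins: read the wrist's pose just before it. camera_model takes no time and is no camera call; for the wrist camera it gives the pose at the moment of the call.
- sign_off(): hands the job in, once; it reports no verdict.
The state is a dict: "time_s": time; "joint_pos": joint angles; "joint_velocities": joint speeds; "joint_torque": joint torques, N m; "eef_pos": TCP position; "orientation": TCP orientation; "force": force on the tool from outside, world axes, zero at the start; "torque": the same for the moment, N m; "gripper_width": finger opening in m.
Only numpy, scipy, OpenCV 4.12 (cv2) and the standard library are available. Lean on these libraries where they do the work, as an engineer would, in place of code of your own. Each camera call takes 0.05 s, during which the arm holds its last target. There are 200 camera calls.

## Task

Clear the row of things at the front of the bench: stand each stoppered glass flask in the white flask stand, in the well that fits it and right down on the base plate; stand the two capped amber bottles in the grey spill tray, one in each bay; and stand the white powder jar in the plain metal tray, because solids are kept apart from liquids. Keep everything upright and set it down gently, without dropping or tipping anything, and leave the empty beaker and the roll of sealing film where they are.

Things in the scene. Friction and masses are not known exactly. Their poses are not given: they have to be found in the camera images.
- large_flask: the larger of the two stoppered clear glass volumetric flasks: round bulb 52 mm in diameter, narrow neck, 127 mm tall over all, flat foot. Origin: centre of the underside, z up. Take it from above by the neck and stopper, 23 mm wide, which fill the top 25 mm (the bulb's shoulder slopes out below). Weighs 0.06 to 0.10 kg
- small_flask: the smaller stoppered clear glass volumetric flask: bulb 34 mm in diameter, 81 mm tall over all, flat foot. Origin: centre of the underside, z up. Take it by the neck and stopper, 23 mm wide, the top 25 mm. Weighs 0.04 to 0.07 kg
- tall_bottle: the taller amber liquid bottle: round, 62 mm in diameter, 185 mm tall, white screw cap 32 mm wide over the top 20 mm, sloping shoulder below. Origin: centre of the underside, z up. Take it by the cap. Weighs 0.32 to 0.52 kg
- dropper_bottle: the shorter amber liquid bottle: round, 53 mm in diameter, 98 mm tall, black screw cap 32 mm wide over the top 16 mm, sloping shoulder below. Origin: centre of the underside, z up. Take it by the cap. Weighs 0.13 to 0.23 kg
- powder_jar: squat white plastic powder jar: round, 49 mm in diameter, 72 mm tall, screw cap 41 mm wide over the top 16 mm. Origin: centre of the underside, z up. Take it by the cap. Weighs 0.11 to 0.19 kg
- flask_stand: white two-tier flask stand with dark grey base plate, fixed, 96 (own x) by 170 (own y) mm, 42 mm high, corner nuts to 49 mm. Base top at z = 8 mm; upper plate z = 34 to 42 mm with two round through wells: 64 mm diameter at own (x, y) = (0, -34) mm, 46 mm at (0, +44) mm, 2.5 mm chamfers. A flask passes its well and stands on the base plate. Origin: centre of the underside; only yaw varies
- spill_tray: grey plastic spill tray, fixed, 124 (own x) by 200 (own y) mm, walls 36 mm high and 4 mm thick, rim to 38 mm, floor at z = 4 mm; a 4 mm divider along own x at y = 0 makes two equal bays, 116 by 94 mm inside, centred at own y = +49 and -49 mm. Origin: centre of the underside; only yaw varies
- metal_tray: plain bare steel tray without divider, fixed, 116 (own x) by 180 (own y) mm, walls 30 mm high and 3 mm thick, rolled rim to 33 mm, inside 110 by 174 mm, floor at z = 3 mm. Origin: centre of the underside; only yaw varies
- glass_beaker: empty clear glass beaker without lid, 45 mm wide, 56 mm tall, loose, stands among the things to be sorted; it stays. Origin: centre of the underside
- roll_of_film: roll of sealing film, pale, 56 mm in diameter, 50 mm high, loose, behind the work; it stays. Origin: centre of the underside

How it is judged:
At the end, for the whole second after the job is handed in: Each flask in its well (within 11 mm in x and y), foot on the base plate (within 6 mm); one liquid bottle on the floor of each tray bay; jar on the floor of the metal tray; all five upright within 0.12 rad, at rest, released; beaker and film roll upright, within 30 mm of their starts (x of large_flask in the frame of flask_stand between -0.011 and 0.011 m and y of large_flask in the frame of flask_stand between -0.045 and -0.023 m and z of large_flask in the frame of flask_stand between 0.004 and 0.014 m and x of small_flask in the frame of flask_stand between -0.011 and 0.011 m and y of small_flask in the frame of flask_stand between 0.033 and 0.055 m and z of small_flask in the frame of flask_stand between 0.004 and 0.014 m and x of tall_bottle in the frame of spill_tray between -0.058 and 0.058 m and z of tall_bottle in the frame of spill_tray between 0 and 0.012 m and x of dropper_bottle in the frame of spill_tray between -0.058 and 0.058 m and z of dropper_bottle in the frame of spill_tray between 0 and 0.012 m and ((y of tall_bottle in the frame of spill_tray between 0.003 and 0.096 m and y of dropper_bottle in the frame of spill_tray between -0.096 and -0.003 m) or (y of tall_bottle in the frame of spill_tray between -0.096 and -0.003 m and y of dropper_bottle in the frame of spill_tray between 0.003 and 0.096 m)) and x of powder_jar in the frame of metal_tray between -0.055 and 0.055 m and y of powder_jar in the frame of metal_tray between -0.087 and 0.087 m and z of powder_jar in the frame of metal_tray between 0 and 0.012 m and angle between each of large_flask, small_flask, tall_bottle, dropper_bottle, powder_jar's own z axis and vertical below 0.12 rad and linear speed of each of large_flask, small_flask, tall_bottle, dropper_bottle, powder_jar below 0.03 m/s and contact force between each of large_flask, small_flask, tall_bottle, dropper_bottle, powder_jar and the fingers below 0.1 N and distance of each of glass_beaker, roll_of_film from where it was at the start of the episode below 0.03 m and angle between each of glass_beaker, roll_of_film's own z axis and vertical below 0.2 rad); the robot touches nothing.
It fails at once if one of the five things was tipped over (more than 0.8 rad) (angle between any of large_flask, small_flask, tall_bottle, dropper_bottle, powder_jar's own z axis and vertical above 0.8 rad).
It fails at once if one of the five things was dropped (falling faster than 0.7 m/s, out of the fingers: about 25 mm) ((linear speed of large_flask above 0.7 m/s and contact force between large_flask and the fingers below 0.1 N) or (linear speed of small_flask above 0.7 m/s and contact force between small_flask and the fingers below 0.1 N) or (linear speed of tall_bottle above 0.7 m/s and contact force between tall_bottle and the fingers below 0.1 N) or (linear speed of dropper_bottle above 0.7 m/s and contact force between dropper_bottle and the fingers below 0.1 N) or (linear speed of powder_jar above 0.7 m/s and contact force between powder_jar and the fingers below 0.1 N)).
It fails at once if the beaker or the film roll was tipped over or pushed more than 50 mm (distance of any of glass_beaker, roll_of_film from where it was at the start of the episode above 0.05 m or angle between any of glass_beaker, roll_of_film's own z axis and vertical above 0.6 rad).
It also fails if it takes over 120 s, if anything falls off the work surface, if the arm or the gripper's body presses on something with over 40 N, if the wrist force passes 120 N, or if a joint passes its speed limit or range.

## Working session

There is one attempt and no reset: what is moved stays moved. The work goes in short steps, Python scripts to look and compute and a tool call to move; the robot and the scene stay as the last step left them, time stands still between calls to the robot, and variables do not carry over. Pictures are saved under pics/ and viewed, on a budget of 14 in all, crops included, one or two more only if the job needs it, and the job is handed in when it is done.

Besides the shell and the picture viewer there is one more tool, called after "Call:" as name(argument=value, ...) on one line, values as JSON. jog_arm: Moves the arm, as the interface text tells. Its arguments: {"type":"object","properties":{"targets":{"type":"array","items":{"type":"array"}},"grip_force":{"type":"number"}},"required":["targets"]}

```bash
ls; mkdir -p pics
python3 - <<'E'
from plant import *
import cv2
s=read_state(); print(s)
for n in("side","top"):
    cv2.imwrite(f"pics/{n}0.png",capture(n)[:,:,::-1]); print(n,camera_model(n))
E
```

```text
pics
{'time_s': 0.0, 'joint_pos': array([-1.24920286,  0.41190271, -0.01270916,  1.59708292,  0.00557506,
        1.13433713, -0.08222632]), 'joint_velocities': array([-0.00212063,  0.00043697,  0.00125303,  0.00223747, -0.00057142,
        0.00012878, -0.00044116]), 'joint_torque': array([ 6.02535238e-04, -6.00607824e+01,  6.83201943e-01, -2.99410754e+01,
        1.39463143e-02,  1.03818061e-02,  8.82592133e-06]), 'eef_pos': array([0.23733202, 0.57761178, 0.23043545]), 'orientation': array([-1.570896  ,  0.00169193,  1.18098811]), 'force': array([-0.58392304,  0.22584542, -0.02217112]), 'torque': array([-0.04008887, -0.01157421, -0.02996855]), 'gripper_width': 0.08535229610357098}
side {'fx': 390.1021497476637, 'fy': 390.1021497476637, 'cx': 323.5522215957059, 'cy': 201.75764504013213, 'R': array([[-0.99901031,  0.04371911,  0.00818729],
       [ 0.01773193,  0.56026863, -0.82812115],
       [-0.0407918 , -0.8271564 , -0.56048936]]), 't': array([0.53914458, 0.0229644 , 1.00477304])}
top {'fx': 401.2882526913321, 'fy': 401.2882526913321, 'cx': 325.0406458250367, 'cy': 193.77773647381915, 'R': array([[ 0.01378824, -0.99933878,  0.03364344],
       [-0.99817583, -0.01573448, -0.05828749],
       [ 0.05877831, -0.03277839, -0.99773277]]), 't': array([-0.02063961,  0.54857357,  1.0358889 ])}
```

View pics/top0.png

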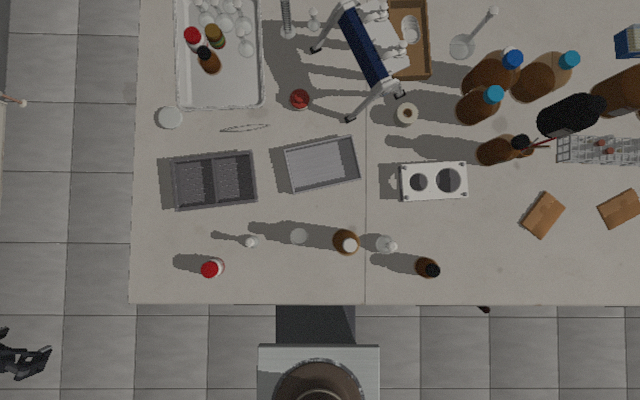

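View pics/side0.png

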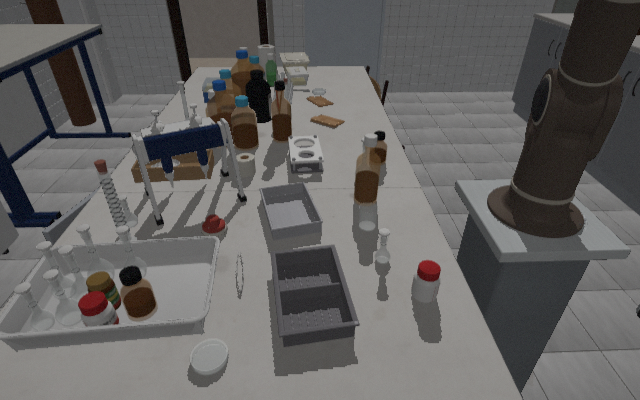

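The top view shows, left to right, the red-capped jar (212,268), small flask (250,242), beaker (299,236), tall bottle (346,242), large flask (386,244) and dropper bottle (428,268). The spill tray is at (214,180), the metal tray at (321,164) and the stand at (433,181). The side view agrees. I'll enlarge both to measure them accurately.

Run:
```python
import cv2
a=cv2.imread("pics/top0.png")
cv2.imwrite("pics/top_l.png",cv2.resize(a[140:290,160:360],None,fx=4,fy=4,interpolation=cv2.INTER_CUBIC))
cv2.imwrite("pics/top_r.png",cv2.resize(a[140:290,280:480],None,fx=4,fy=4,interpolation=cv2.INTER_CUBIC))
b=cv2.imread("pics/side0.png")
cv2.imwrite("pics/side_c.png",cv2.resize(b[125:345,255:455],None,fx=2.7,fy=2.7,interpolation=cv2.INTER_CUBIC))
```

```text
(no output)
```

View pics/top_l.png

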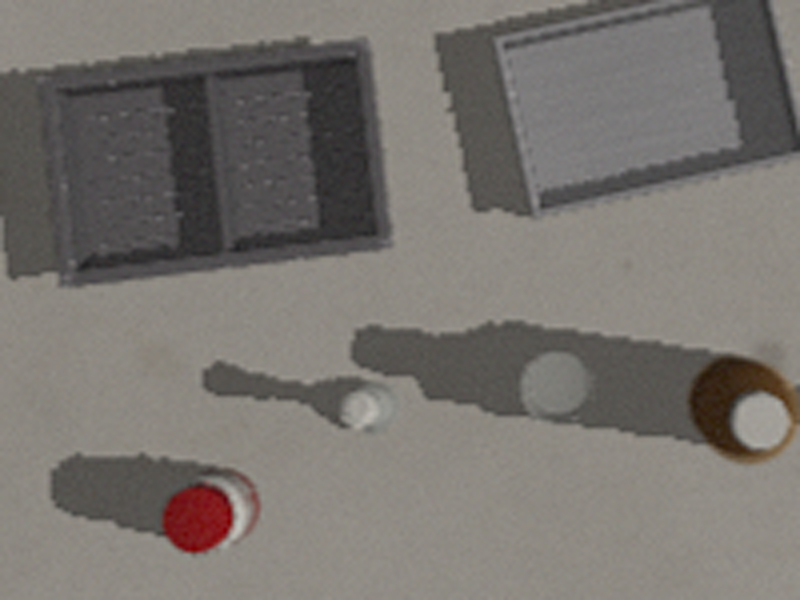

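View pics/top_r.png

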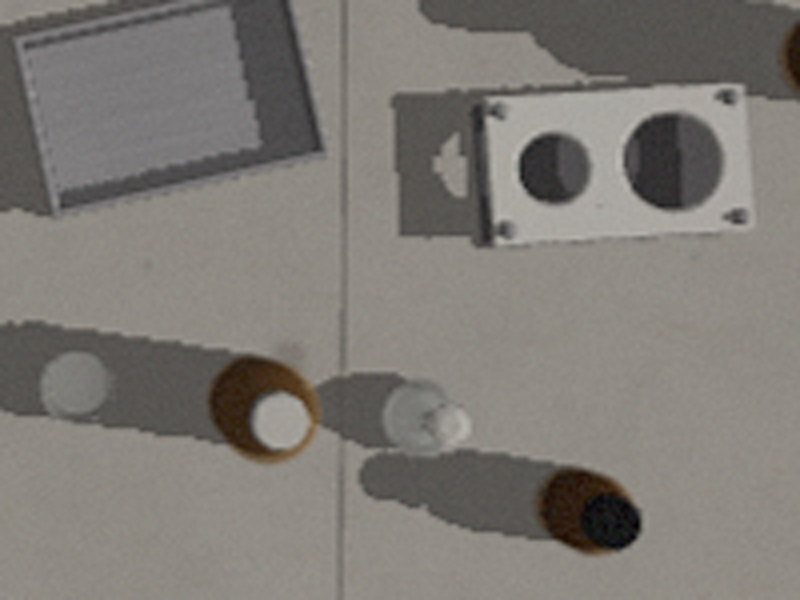

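View pics/side_c.png

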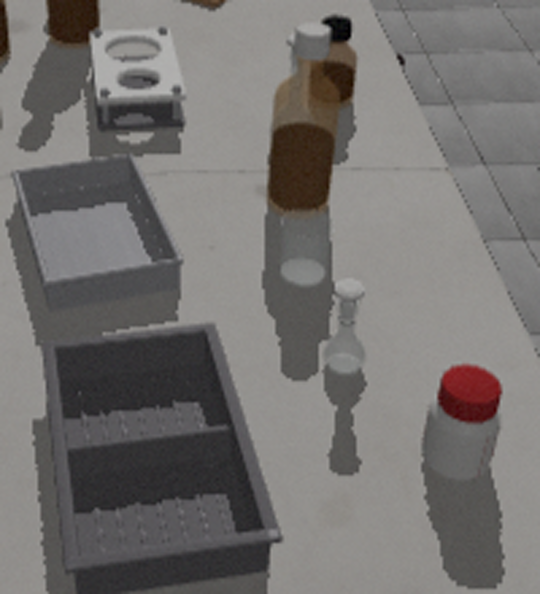

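```bash
cat > h.py <<'E'
import numpy as np
from scipy.optimize import least_squares
from plant import *
def px(p,off,s=4): return (np.array(p,float)+.5)/s-.5+np.array(off)
def proj(c,X):
    q=np.atleast_2d(X)@c["R"].T+c["t"]
    return np.c_[c["cx"]+c["fx"]*q[:,0]/q[:,2],c["cy"]+c["fy"]*q[:,1]/q[:,2]]
def at_z(c,uv,z):
    d=c["R"].T@np.array([(uv[0]-c["cx"])/c["fx"],(uv[1]-c["cy"])/c["fy"],1]); o=-c["R"].T@c["t"]
    return (o+d*(z-o[2])/d[2])[:2]
def fit(c,own,z,uv,g):
    own=np.array(own,float);uv=np.array(uv)
    def w(p):
        C,S=np.cos(p[2]),np.sin(p[2]); return np.c_[own@np.array([[C,S],[-S,C]])+p[:2],np.full(len(own),z)]
    r=least_squares(lambda p:(proj(c,w(p))-uv).ravel(),g); return r.x,np.abs(r.fun).max()
E
python3 - <<'E'
from h import *
np.set_printoptions(precision=4,suppress=True)
c=camera_model("top"); L=(160,140); R=(280,140); s=camera_model("side")
S=lambda p:px(p,(255,125),2.7)
for n,p,o,z,q in[("jar",(198,518),L,.072,(471,385)),("small",(361,409),L,.081,(349,288)),("tall",(762,420),L,.185,(313,33)),("tall2",(282,420),R,.185,(313,33)),
 ("large",(447,426),R,.127,None),("dropper",(612,521),R,.098,(337,24)),("beaker",(556,383),L,.03,None),("wellS",(555,167),R,.042,(139,77)),("wellL",(674,161),R,.042,(133,46))]:
    print(n,at_z(c,px(p,o),z), at_z(s,S(q),z) if q else "")
# yaw: own y toward +-world y ; image left = +y
sp=[px(p,L) for p in[(42,86),(368,40),(391,245),(63,285)]]
print("spill",fit(c,[(.062,.1),(.062,-.1),(-.062,-.1),(-.062,.1)],.038,sp,[.55,.25,0]))
mt=[px((498,40),L),px((57,213),R),px((325,152),R),(350,137)]
print("metal",fit(c,[(.058,.09),(-.058,.09),(-.058,-.09),(.058,-.09)],.033,mt,[.55,.0,0]))
st=[px(p,R) for p in[(485,98),(742,84),(754,232),(492,246),(555,167),(674,161)]]
print("stand",fit(c,[(.048,.085),(.048,-.085),(-.048,-.085),(-.048,.085),(0,.044),(0,-.034)],.042,st,[.55,-.25,0]))
print("stand wells",fit(c,[(0,.044),(0,-.034)],.042,st[4:],[.55,-.25,0]))
E
```

```text
jar [0.3575 0.2689] [0.3557 0.2716]
small [0.4251 0.1706] [0.4242 0.1734]
tall [ 0.4282 -0.0635] [ 0.4263 -0.0573]
tall2 [ 0.4282 -0.0635] [ 0.4263 -0.0573]
large [ 0.422  -0.1659] 
dropper [ 0.3642 -0.2721] [ 0.3626 -0.2686]
beaker [0.44   0.0543] 
wellS [ 0.5832 -0.2524] [ 0.581  -0.2573]
wellL [ 0.5884 -0.3301] [ 0.5875 -0.337 ]
spill (array([0.5769, 0.2724, 0.1459]), np.float64(2.0669133858778537))
metal (array([ 0.6245, -0.0039,  0.2343]), np.float64(1.758125541893122))
stand (array([ 0.5856, -0.2947,  0.0682]), np.float64(0.6239281426832122))
stand wells (array([ 0.5861, -0.2963,  0.0669]), np.float64(0.02413369821908873))
```

Call:
jog_arm(targets=[[[-0.478, 0, -0.455], [0, 0.376, 0], 65], [[-0.478, 0, -0.455], [0, 0.376, 0], 65], [[-0.478, 0, -0.455], [0, 0.376, 0], 65], [[-0.478, 0, -0.455], [0, 0.376, 0], 65], [[-0.478, 0, -0.455], [0, 0.376, 0], 65], [[-0.478, 0, -0.455], [0, 0.376, 0], 65], [[-0.478, 0, -0.455], [0, 0.376, 0], 65], [[-0.478, 0, -0.455], [0, 0.376, 0], 65], [[-0.478, 0, -0.455], [0, 0.376, 0], 65], [[-0.478, 0, -0.455], [0, 0.376, 0], 65], [[-0.478, 0, -0.455], [0, 0.376, 0], 65], [[-0.478, 0, -0.455], [0, 0.376, 0], 65]], grip_force=40)

```text
time_s: 1.3
eef_pos: [0.3566, 0.2708, 0.2307]
orientation: [-1.573, 0.001, 0.003]
force: [0.2, 0.3, -0.4]
gripper_width: 0.0646
```

Run:
```python
from h import *; import cv2,pickle
c=camera_model("wrist"); a=capture("wrist"); pickle.dump(c,open("w1.pkl","wb"))
cv2.imwrite("pics/w1.png",a[:,:,::-1]); s=read_state(); print(s["eef_pos"],s["orientation"],s["joint_pos"],s["gripper_width"])
print(-c["R"].T@c["t"],c["R"])
```

```text
[0.35670112 0.27065665 0.2307291 ] [-1.57249751e+00  6.95067463e-04  2.31038405e-03] [-1.02164262  0.10038923  0.28663145  2.01888545 -0.03216018  1.02827289
 -0.71741138] 0.06495749898489954
[0.35702495 0.35245011 0.37313616] [[ 9.99996658e-01  2.49378649e-03 -6.81931748e-04]
 [ 2.58086088e-03 -9.47384118e-01  3.20088538e-01]
 [ 1.52181164e-04 -3.20089228e-01 -9.47387388e-01]]
```

View pics/w1.png

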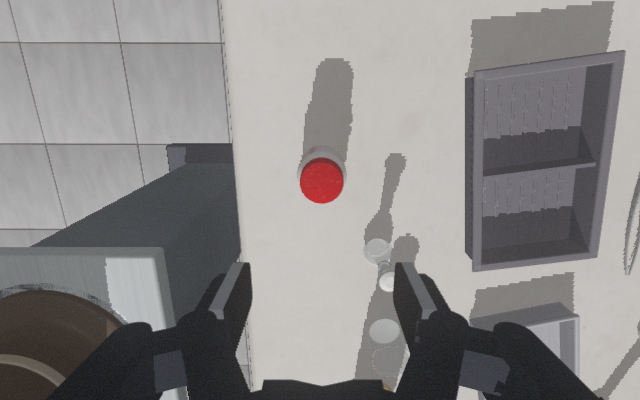

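The wrist view shows the jar cap at (322,180), the small flask's stopper at about (388,282), and the spill tray rim corners at (474,72), (624,52), (600,257) and (473,271).

Run:
```python
from h import *; import pickle
c=pickle.load(open("w1.pkl","rb"))
print("jar",at_z(c,(322,180),.072),"small",at_z(c,(388,282),.081))
print("spill",fit(c,[(-.062,.1),(.062,.1),(.062,-.1),(-.062,-.1)],.038,[(474,72),(624,52),(600,257),(473,271)],[.55,.25,0.1]))
```

```text
jar [0.35677781 0.27443281] small [0.42185873 0.17369069]
spill (array([0.57778293, 0.27552706, 0.14246084]), np.float64(6.404729029280361))
```

Call:
jog_arm(targets=[[[0, 0.08, 0.003], [0, 0, 0], 65], [[0, 0.16, 0.003], [0, 0, 0], 65], [[0, 0.24, 0.003], [0, 0, 0], 65], [[0, 0.3, 0.003], [0, 0, 0], 65], [[0, 0.335, 0.003], [0, 0, 0], 65], [[0, 0.349, 0.003], [0, 0, 0], 65], [[0, 0.349, 0.003], [0, 0, 0], 36], [[0, 0.349, 0.003], [0, 0, 0], 36], [[0, 0.349, 0.003], [0, 0, 0], 36], [[0, 0.349, 0.003], [0, 0, 0], 36], [[0, 0.349, 0.003], [0, 0, 0], 36], [[0, 0.349, 0.003], [0, 0, 0], 36]], grip_force=40)

```text
time_s: 2.55
eef_pos: [0.357, 0.2723, 0.057]
orientation: [-1.571, -0.0, 0.002]
force: [-1.0, -0.4, 6.4]
gripper_width: 0.0383
```

Call:
jog_arm(targets=[[[0, 0, 0], [0, 0, 0], 20], [[0, 0, 0], [0, 0, 0], 20], [[0, -0.01, 0], [0, 0, 0], 20], [[0, -0.02, 0], [0, 0, 0], 20], [[0, -0.02, 0], [0, 0, 0], 20]], grip_force=40)

```text
time_s: 3.05
eef_pos: [0.3573, 0.2726, 0.0677]
orientation: [-1.571, -0.001, 0.002]
force: [0.2, -0.2, -1.7]
gripper_width: 0.0381
```

Call:
jog_arm(targets=[[[0, -0.05, 0], [0, 0, 0], 20], [[0, -0.12, 0], [0, 0, 0], 20], [[0.02, -0.18, -0.02], [0, 0, 0], 20], [[0.07, -0.2, -0.07], [0, 0, 0], 20], [[0.13, -0.2, -0.135], [0, 0, 0], 20], [[0.19, -0.2, -0.197], [0, 0, 0], 20], [[0.25, -0.2, -0.26], [0, 0, 0], 20], [[0.31, -0.2, -0.322], [0, 0, 0], 20], [[0.37, -0.2, -0.384], [0, 0, 0], 20], [[0.43, -0.2, -0.446], [0, 0, 0], 20], [[0.49, -0.2, -0.508], [0, 0, 0], 20], [[0.52, -0.2, -0.54], [0, 0, 0], 20]])

```text
time_s: 4.25
eef_pos: [0.6197, -0.0007, 0.1678]
orientation: [-1.572, -0.002, -0.001]
force: [-0.7, 0.3, -2.0]
gripper_width: 0.038
```

Call:
jog_arm(targets=[[[0, 0, 0], [0, 0, 0], 20], [[0, 0.05, 0], [0, 0, 0], 20], [[0, 0.1, 0], [0, 0, 0], 20], [[0, 0.15, 0], [0, 0, 0], 20], [[0, 0.18, 0], [0, 0, 0], 20], [[0, 0.2, 0], [0, 0, 0], 20], [[0, 0.207, 0], [0, 0, 0], 20], [[0, 0.211, 0], [0, 0, 0], 20], [[0, 0.214, 0], [0, 0, 0], 20], [[0, 0.214, 0], [0, 0, 0], 20]])

```text
time_s: 5.25
eef_pos: [0.6203, -0.0008, 0.0614]
orientation: [-1.572, -0.003, -0.001]
force: [-0.5, 1.4, -1.1]
gripper_width: 0.0381
```

Call:
jog_arm(targets=[[[0, 0.002, 0], [0, 0, 0], 45], [[0, 0.002, 0], [0, 0, 0], 55], [[0, 0.002, 0], [0, 0, 0], 65], [[0, 0, 0], [0, 0, 0], 65], [[0, -0.06, 0], [0, 0, 0], 65], [[0, -0.14, 0], [0, 0, 0], 65], [[0, -0.24, 0], [0, 0, 0], 65], [[-0.1, -0.3, 0.1], [0, 0, 0], 60], [[-0.2, -0.3, 0.18], [0, 0, 0], 60], [[-0.3, -0.3, 0.26], [0, 0, 0], 60], [[-0.392, -0.3, 0.347], [0, 0, 0], 60], [[-0.392, -0.3, 0.347], [0, 0, 0], 60]])

```text
time_s: 6.45
eef_pos: [0.4347, 0.1632, 0.2107]
orientation: [-1.571, -0.004, -0.001]
force: [0.5, 1.3, 0.1]
gripper_width: 0.0598
```

Run:
```python
from h import *; import cv2,pickle
c=camera_model("wrist"); a=capture("wrist"); pickle.dump(c,open("w2.pkl","wb"))
cv2.imwrite("pics/w2.png",a[:,:,::-1]); s=read_state(); print(s["time_s"],s["eef_pos"],s["orientation"],s["gripper_width"])
```

```text
6.5 [0.42865782 0.1688547  0.21013879] [-1.56963223e+00  9.00320248e-04  5.73550576e-03] 0.05991766249435335
```

View pics/w2.png

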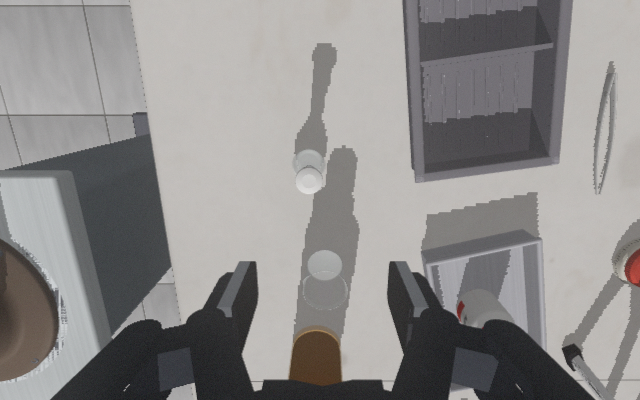

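The stopper is at (309,180). In the metal tray at (478,308), the jar's red shows on its left, which isn't what I expected. I'll check it in the top view before going on.

Run:
```python
from h import *; import cv2,pickle
a=capture("top"); b=capture("side")
T=cv2.resize(a[130:200,270:370,::-1],None,fx=4,fy=4,interpolation=cv2.INTER_CUBIC)
S=cv2.resize(b[175:245,250:350,::-1],None,fx=4,fy=4,interpolation=cv2.INTER_CUBIC)
cv2.imwrite("pics/c3.png",np.hstack([T,S]))
c=pickle.load(open("w2.pkl","rb")); print("small",at_z(c,(309,180),.081)); print(read_state()["eef_pos"])
```

```text
small [0.42472594 0.17454193]
[0.43408627 0.16479619 0.21071668]
```

View pics/c3.png

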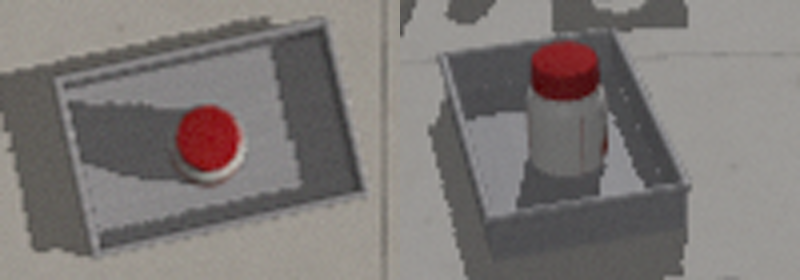

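The jar stands upright in the metal tray; the red seen in the wrist view was its label stripe. Next is the small flask.

Call:
jog_arm(targets=[[[-0.019, 0, 0.016], [0, 0, 0], 55], [[-0.019, 0, 0.016], [0, 0, 0], 55], [[-0.019, 0, 0.016], [0, 0, 0], 55]])

```text
time_s: 6.9
eef_pos: [0.4253, 0.172, 0.2108]
orientation: [-1.571, -0.004, 0.004]
force: [0.8, -0.5, 0.4]
gripper_width: 0.0549
```

Run:
```python
from h import *
for i in range(3): print(read_state()["eef_pos"],read_state()["orientation"])
```

```text
[0.42531995 0.17204577 0.21084882] [-1.57072267 -0.00350494  0.00433505]
[0.42531995 0.17204577 0.21084882] [-1.57072267 -0.00350494  0.00433505]
[0.42531995 0.17204577 0.21084882] [-1.57072267 -0.00350494  0.00433505]
```

Call:
jog_arm(targets=[[[-0.001, 0.08, 0.002], [0, 0, 0], 55], [[-0.001, 0.16, 0.002], [0, 0, 0], 55], [[-0.001, 0.22, 0.002], [0, 0, 0], 55], [[-0.001, 0.27, 0.002], [0, 0, 0], 55], [[-0.001, 0.295, 0.002], [0, 0, 0], 55], [[-0.001, 0.303, 0.002], [0, 0, 0], 55], [[-0.001, 0.303, 0.002], [0, 0, 0], 40], [[-0.001, 0.303, 0.002], [0, 0, 0], 28], [[-0.001, 0.303, 0.002], [0, 0, 0], 16], [[-0.001, 0.303, 0.002], [0, 0, 0], 10], [[-0.001, 0.303, 0.002], [0, 0, 0], 10], [[-0.001, 0.303, 0.002], [0, 0, 0], 10]], grip_force=30)

```text
time_s: 8.1
eef_pos: [0.4259, 0.1734, 0.0601]
orientation: [-1.57, -0.005, 0.004]
force: [-0.6, 0.1, 6.9]
gripper_width: 0.0207
```

Call:
jog_arm(targets=[[[0, -0.04, 0], [0, 0, 0], 10], [[0, -0.11, 0], [0, 0, 0], 10], [[0.02, -0.18, 0], [0, 0, 0], 10], [[0.08, -0.22, -0.03], [0, 0, 0], 10], [[0.14, -0.23, -0.09], [0, 0, 0], 10], [[0.2, -0.23, -0.15], [0, 0, 0], 10], [[0.25, -0.23, -0.22], [0, 0, 0], 10], [[0.28, -0.23, -0.3], [0, 0, 0], 10], [[0.3, -0.23, -0.38], [0, 0, 0], 10], [[0.305, -0.23, -0.46], [0, 0, 0], 10], [[0.31, -0.23, -0.54], [0, 0, 0], 10], [[0.313, -0.23, -0.62], [0, 0, 0], 10]])

```text
time_s: 9.3
eef_pos: [0.5831, -0.1375, 0.1754]
orientation: [-1.57, -0.005, 0.005]
force: [-0.0, 0.4, -0.0]
gripper_width: 0.0209
```

Call:
jog_arm(targets=[[[0, 0, -0.06], [0, 0, 0], 10], [[0, 0, -0.12], [0, 0, 0], 10], [[0, 0, -0.17], [0, 0, 0], 10], [[0, 0, -0.21], [0, 0, 0], 10], [[-0.001, 0, -0.231], [0, 0, 0], 10], [[-0.001, 0, -0.231], [0, 0, 0], 10], [[-0.001, 0, -0.231], [0, 0, 0], 10]])

```text
time_s: 10.0
eef_pos: [0.5833, -0.2518, 0.1751]
orientation: [-1.569, -0.004, 0.005]
force: [-0.0, 0.9, -0.9]
gripper_width: 0.0205
```

Run:
```python
from h import *; import cv2,pickle
c=camera_model("wrist"); a=capture("wrist"); pickle.dump(c,open("w4.pkl","wb"))
cv2.imwrite("pics/w4.png",a[:,:,::-1]); s=read_state(); print(s["time_s"],s["eef_pos"],s["orientation"],s["gripper_width"],s["force"])
```

```text
10.05 [ 0.58349007 -0.25129599  0.17510394] [-1.56866769 -0.00457153  0.0063482 ] 0.020697267989421793 [-0.41455401  0.10781     0.03366888]
```

View pics/w4.png

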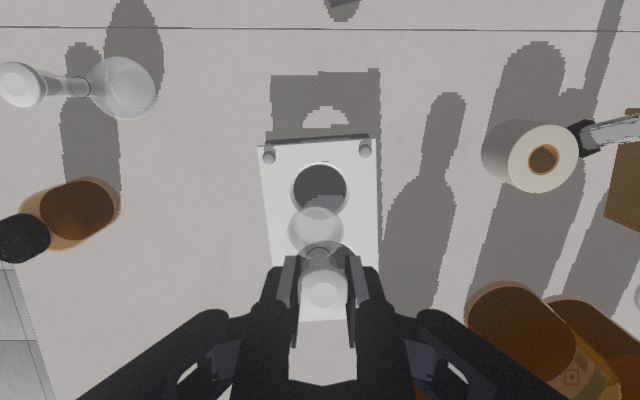

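The flask is held, with its bulb at (316,230) and stopper at (323,290). The small well is centred at about (319,190), and the plate's top nuts are at (269,157) and (365,151).

Run:
```python
from h import *; import pickle
c=pickle.load(open("w4.pkl","rb")); np.set_printoptions(precision=4,suppress=True)
print("well",at_z(c,(319,190),.042),"well edges L/R/top",at_z(c,(291,190),.042),at_z(c,(347,190),.042),at_z(c,(319,163.5),.042))
print("nuts",at_z(c,(269,157),.049),at_z(c,(365,151),.049))
print("bulb",at_z(c,(316,230),.134),"stopper",at_z(c,(323,291),.196))
for p in [(0.5835,-0.2513,.115),(.5835,-.2513,.134),(.5835,-.2513,.196)]: print(proj(c,p))
```

```text
well [ 0.5816 -0.2497] well edges L/R/top [ 0.558  -0.2498] [ 0.6052 -0.2496] [ 0.5816 -0.227 ]
nuts [ 0.5418 -0.2205] [ 0.618  -0.2154]
bulb [ 0.5803 -0.2476] stopper [ 0.584  -0.2489]
[[321.4098 223.8419]]
[[321.4778 235.8058]]
[[321.8208 296.1108]]
```

Call:
jog_arm(targets=[[[0.002, 0.04, -0.001], [0, 0, 0], 10], [[0.002, 0.08, -0.001], [0, 0, 0], 10], [[0.002, 0.11, -0.001], [0, 0, 0], 10], [[0.002, 0.13, -0.001], [0, 0, 0], 10], [[0.002, 0.145, -0.001], [0, 0, 0], 10], [[0.002, 0.16, -0.001], [0, 0, 0], 10], [[0.002, 0.172, -0.001], [0, 0, 0], 10], [[0.002, 0.172, -0.001], [0, 0, 0], 10]])

```text
time_s: 10.85
eef_pos: [0.5846, -0.2515, 0.0884]
orientation: [-1.568, -0.004, 0.006]
force: [0.1, 0.9, -1.1]
gripper_width: 0.0208
```

Call:
jog_arm(targets=[[[0, 0.012, 0], [0, 0, 0], 10], [[0, 0.022, 0], [0, 0, 0], 10], [[0, 0.03, 0], [0, 0, 0], 10], [[0, 0.036, 0], [0, 0, 0], 10], [[0, 0.039, 0], [0, 0, 0], 10], [[0, 0.041, 0], [0, 0, 0], 10], [[0, 0.041, 0], [0, 0, 0], 10]])

```text
time_s: 11.55
eef_pos: [0.5848, -0.2517, 0.0683]
orientation: [-1.569, -0.004, 0.006]
force: [-1.2, 0.4, 1.6]
gripper_width: 0.0207
```

Call:
jog_arm(targets=[[[0, 0, 0], [0, 0, 0], 26], [[0, 0, 0], [0, 0, 0], 34], [[0, 0, 0], [0, 0, 0], 45], [[0, -0.02, 0], [0, 0, 0], 45], [[0, -0.07, 0], [0, 0, 0], 45], [[0, -0.15, 0], [0, 0, 0], 50], [[0, -0.24, 0], [0, 0, 0], 60], [[0, -0.33, 0], [0, 0, 0], 60], [[-0.07, -0.4, 0.07], [0, 0, 0], 60], [[-0.14, -0.404, 0.14], [0, 0, 0], 60], [[-0.21, -0.404, 0.22], [0, 0, 0], 60], [[-0.27, -0.404, 0.3], [0, 0, 0], 60]])

```text
time_s: 12.75
eef_pos: [0.4538, -0.1117, 0.271]
orientation: [-1.568, -0.006, 0.005]
force: [0.7, 0.8, 0.9]
gripper_width: 0.0599
```

Call:
jog_arm(targets=[[[-0.045, 0, 0.078], [0, 0, 0], 60], [[-0.045, 0, 0.078], [0, 0, 0], 60], [[-0.045, 0, 0.078], [0, 0, 0], 60]])

```text
time_s: 13.05
eef_pos: [0.431, -0.0721, 0.272]
orientation: [-1.568, -0.008, 0.007]
force: [1.1, 0.9, 0.1]
gripper_width: 0.0599
```

Run:
```python
from h import *; import cv2,pickle
c=camera_model("wrist"); a=capture("wrist"); pickle.dump(c,open("w5.pkl","wb"))
s=read_state(); print(s["time_s"],s["eef_pos"],s["orientation"],s["gripper_width"],s["force"])
t=capture("top")[130:280,330:480]
T=cv2.resize(t,(400,400),interpolation=cv2.INTER_CUBIC)
cv2.imwrite("pics/w5.png",np.hstack([a[:,150:550],T])[:,:,::-1])
```

```text
13.1 [ 0.4315116  -0.07308351  0.27186065] [-1.5682055  -0.00774976  0.00523327] 0.06001861199374345 [0.29398763 0.24768024 0.75576067]
```

View pics/w5.png

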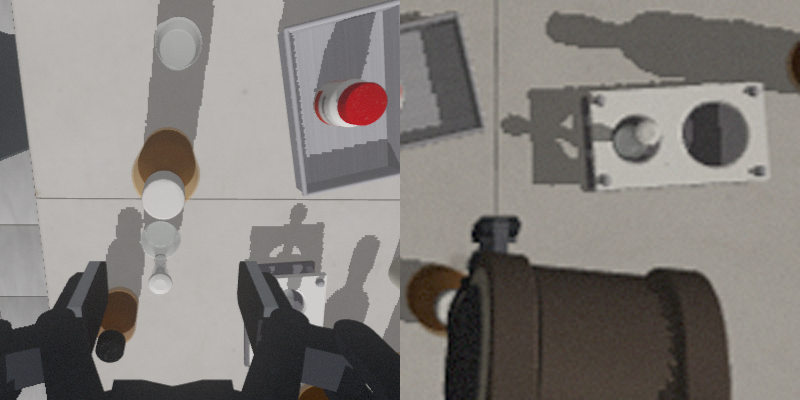

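The small flask stands in its well. The wrist view shows the tall bottle's cap at (313,195), the large flask's stopper at (310,283) and the dropper's cap at (261,346).

Run:
```python
from h import *; import pickle
c=pickle.load(open("w5.pkl","rb")); np.set_printoptions(precision=4,suppress=True)
print("tall",at_z(c,(313,195),.185),"large",at_z(c,(310,283),.127),"dropper",at_z(c,(261,346),.098))
```

```text
tall [ 0.4256 -0.0604] large [ 0.4215 -0.1666] dropper [ 0.3645 -0.2662]
```

Call:
jog_arm(targets=[[[-0.009, 0.02, 0.024], [-0.001, 0, 0.0025], 60], [[-0.009, 0.08, 0.024], [-0.001, 0, 0.0025], 60], [[-0.009, 0.14, 0.024], [-0.001, 0, 0.0025], 60], [[-0.009, 0.18, 0.024], [-0.001, 0, 0.0025], 60], [[-0.009, 0.205, 0.024], [-0.001, 0, 0.0025], 60], [[-0.009, 0.212, 0.024], [-0.001, 0, 0.0025], 60], [[-0.009, 0.212, 0.024], [-0.001, 0, 0.0025], 45], [[-0.009, 0.212, 0.024], [-0.001, 0, 0.0025], 32], [[-0.009, 0.212, 0.024], [-0.001, 0, 0.0025], 15], [[-0.009, 0.212, 0.024], [-0.001, 0, 0.0025], 15], [[-0.009, 0.212, 0.024], [-0.001, 0, 0.0025], 15], [[-0.009, 0.212, 0.024], [-0.001, 0, 0.0025], 15]], grip_force=70)

```text
time_s: 14.35
eef_pos: [0.4284, -0.0615, 0.1665]
orientation: [-1.571, -0.001, 0.004]
force: [-2.1, 0.1, 5.6]
gripper_width: 0.0282
```

Call:
jog_arm(targets=[[[0, -0.02, 0], [0, 0, 0], 15], [[0, -0.06, 0], [0, 0, 0], 15], [[0, -0.11, 0], [0, 0, 0], 15], [[0.02, -0.16, 0.02], [0, 0, 0], 15], [[0.06, -0.2, 0.06], [0, 0, 0], 15], [[0.1, -0.22, 0.12], [0, 0, 0], 15], [[0.14, -0.22, 0.18], [0, 0, 0], 15], [[0.18, -0.22, 0.25], [0, 0, 0], 15], [[0.21, -0.22, 0.32], [0, 0, 0], 15], [[0.235, -0.22, 0.39], [0, 0, 0], 15], [[0.255, -0.22, 0.46], [0, 0, 0], 15], [[0.27, -0.22, 0.53], [0, 0, 0], 15]])

```text
time_s: 15.55
eef_pos: [0.5623, 0.2054, 0.2765]
orientation: [-1.572, -0.0, 0.004]
force: [0.8, -0.2, -4.6]
gripper_width: 0.0282
```

Call:
jog_arm(targets=[[[0.007, 0, 0.06], [0, 0, 0], 15], [[0.013, 0, 0.12], [0, 0, 0], 15], [[0.018, 0, 0.18], [0, 0, 0], 15], [[0.02, 0, 0.225], [0, 0, 0], 15], [[0.022, 0, 0.25], [0, 0, 0], 15], [[0.022, 0, 0.255], [0, 0, 0], 15], [[0.022, 0, 0.255], [0, 0, 0], 15]])

```text
time_s: 16.25
eef_pos: [0.5728, 0.3319, 0.2761]
orientation: [-1.574, 0.0, 0.003]
force: [-0.3, -0.3, -5.3]
gripper_width: 0.0284
```

Call:
jog_arm(targets=[[[-0.003, 0.01, -0.02], [0, 0, 0], 15], [[-0.003, 0.05, -0.02], [0, 0, 0], 15], [[-0.003, 0.1, -0.02], [0, 0, 0], 15], [[-0.003, 0.14, -0.02], [0, 0, 0], 15], [[-0.003, 0.17, -0.02], [0, 0, 0], 15], [[-0.003, 0.19, -0.02], [0, 0, 0], 15], [[-0.003, 0.2, -0.02], [0, 0, 0], 15], [[-0.003, 0.206, -0.02], [0, 0, 0], 15], [[-0.003, 0.21, -0.02], [0, 0, 0], 15], [[-0.003, 0.211, -0.02], [0, 0, 0], 15], [[-0.003, 0.211, -0.02], [0, 0, 0], 15]])

```text
time_s: 17.35
eef_pos: [0.5716, 0.3218, 0.1711]
orientation: [-1.573, -0.001, 0.003]
force: [0.4, 0.7, -5.1]
gripper_width: 0.0283
```

Call:
jog_arm(targets=[[[0, 0.002, 0], [0, 0, 0], 15], [[0, 0.003, 0], [0, 0, 0], 15], [[0, 0.003, 0], [0, 0, 0], 15]])

```text
time_s: 17.65
eef_pos: [0.5719, 0.3222, 0.1707]
orientation: [-1.572, -0.002, 0.004]
force: [-2.2, 0.3, 2.4]
gripper_width: 0.0284
```

Call:
jog_arm(targets=[[[0, 0, 0], [0, 0, 0], 34], [[0, 0, 0], [0, 0, 0], 42], [[0, 0, 0], [0, 0, 0], 55], [[0, -0.02, 0], [0, 0, 0], 55], [[0, -0.07, 0], [0, 0, 0], 55], [[0, -0.14, 0], [0, 0, 0], 55], [[0, -0.16, -0.06], [0, 0, 0], 55], [[-0.03, -0.16, -0.15], [0, 0, 0], 55], [[-0.06, -0.16, -0.25], [0, 0, 0], 55], [[-0.09, -0.16, -0.35], [0, 0, 0], 55], [[-0.12, -0.16, -0.45], [0, 0, 0], 55], [[-0.16, -0.16, -0.55], [0, 0, 0], 55]])

```text
time_s: 18.85
eef_pos: [0.4962, 0.0548, 0.2518]
orientation: [-1.572, -0.003, 0.003]
force: [0.4, -0.4, 0.7]
gripper_width: 0.0554
```

Run:
```python
from h import *; import cv2
a=capture("side"); cv2.imwrite("pics/s6.png",cv2.resize(a[120:345,240:440,::-1],None,fx=2.6,fy=2.6,interpolation=cv2.INTER_CUBIC))
s=read_state(); print(s["time_s"],s["eef_pos"],s["orientation"])
```

```text
18.9 [0.49330413 0.045851   0.25194869] [-1.57471691e+00 -1.15591909e-03 -5.63930271e-03]
```

View pics/s6.png

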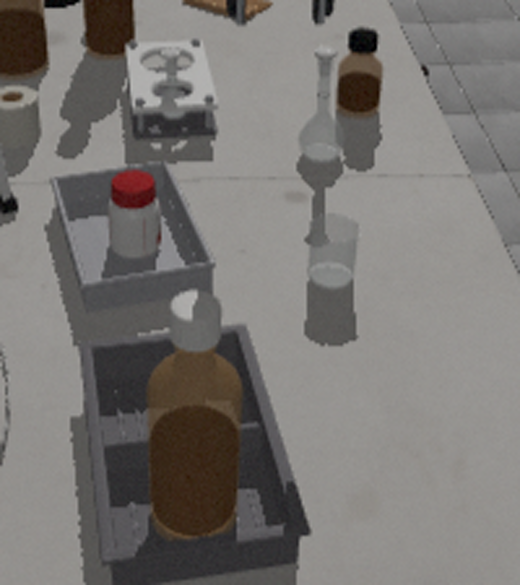

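The side view shows the tall bottle upright in the near bay, the jar upright, and the small flask in the stand with its foot on the base. Next is the large flask.

Call:
jog_arm(targets=[[[-0.04, 0, -0.1], [0, 0, 0], 55], [[-0.07, 0, -0.2], [0, 0, 0], 55], [[-0.11, 0, -0.3], [0, 0, 0], 55], [[-0.143, 0, -0.4], [0, 0.001, 0], 55], [[-0.143, 0, -0.424], [0, 0.001, 0], 55], [[-0.143, 0, -0.424], [0, 0.001, 0], 55], [[-0.143, 0, -0.424], [0, 0.001, 0], 55]])

```text
time_s: 19.6
eef_pos: [0.4209, -0.1661, 0.2534]
orientation: [-1.574, -0.002, -0.011]
force: [0.1, 0.1, 0.7]
gripper_width: 0.0552
```

Call:
jog_arm(targets=[[[0.001, 0.07, 0], [0.001, -0.0035, 0], 55], [[0.001, 0.15, 0], [0.001, -0.0035, 0], 55], [[0.001, 0.22, 0], [0.001, -0.0035, 0], 55], [[0.001, 0.265, 0], [0.001, -0.0035, 0], 55], [[0.001, 0.29, 0], [0.001, -0.0035, 0], 55], [[0.001, 0.297, 0], [0.001, -0.0035, 0], 55], [[0.001, 0.297, 0], [0.001, -0.0035, 0], 40], [[0.001, 0.297, 0], [0.001, -0.0035, 0], 28], [[0.001, 0.297, 0], [0.001, -0.0035, 0], 16], [[0.001, 0.297, 0], [0.001, -0.0035, 0], 10], [[0.001, 0.297, 0], [0.001, -0.0035, 0], 10], [[0.001, 0.297, 0], [0.001, -0.0035, 0], 10]], grip_force=35)

```text
time_s: 20.8
eef_pos: [0.4225, -0.1668, 0.106]
orientation: [-1.571, -0.005, -0.0]
force: [-1.0, 0.4, 6.5]
gripper_width: 0.0205
```

Call:
jog_arm(targets=[[[0, -0.04, 0], [0, 0, 0], 10], [[0, -0.11, 0], [0, 0, 0], 10], [[0.02, -0.18, -0.02], [0, 0, 0], 10], [[0.07, -0.23, -0.06], [0, 0, 0], 10], [[0.13, -0.24, -0.12], [0, 0, 0], 10], [[0.19, -0.24, -0.18], [0, 0, 0], 10], [[0.25, -0.24, -0.24], [0, 0, 0], 10], [[0.3, -0.24, -0.29], [0, 0, 0], 10], [[0.325, -0.24, -0.32], [0, 0, 0], 10], [[0.331, -0.24, -0.328], [0, 0, 0], 10], [[0.331, -0.24, -0.328], [0, 0, 0], 10], [[0.331, -0.24, -0.328], [0, 0, 0], 10]])

```text
time_s: 22.0
eef_pos: [0.5868, -0.33, 0.227]
orientation: [-1.57, -0.004, 0.0]
force: [0.3, -0.1, -0.4]
gripper_width: 0.0196
```

Run:
```python
from h import *; import cv2,pickle
c=camera_model("wrist"); a=capture("wrist"); pickle.dump(c,open("w7.pkl","wb"))
cv2.imwrite("pics/w7.png",cv2.resize(a[80:330,220:430,::-1],None,fx=2.4,fy=2.4,interpolation=cv2.INTER_CUBIC)); s=read_state(); print(s["time_s"],s["eef_pos"],s["orientation"],s["gripper_width"],s["force"])
```

```text
22.05 [ 0.58694576 -0.32974134  0.22713619] [-1.57033748e+00 -4.74745495e-03  4.26426058e-04] 0.01971649973018067 [-0.41996468  0.73461341 -0.29186917]
```

View pics/w7.png

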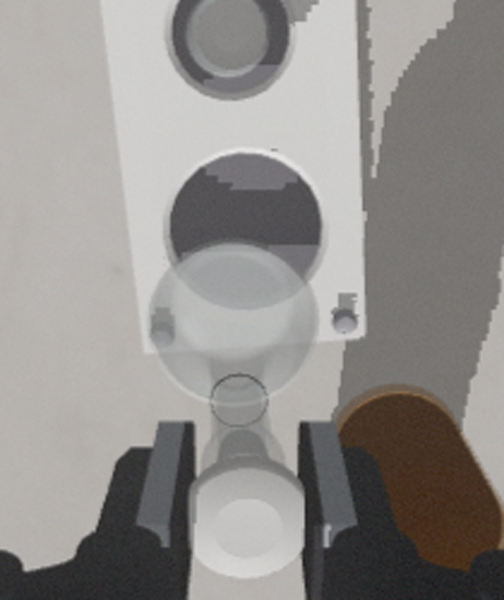

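The large well spans about (168–325, 148–309) in the crop, centred at (246,229). The held bulb is centred at about (233,323), and the small flask's bulb sits well inside its own well.

Run:
```python
from h import *; import pickle
c=pickle.load(open("w7.pkl","rb")); np.set_printoptions(precision=4,suppress=True)
P=lambda p:px(p,(220,80),2.4)
print("well",at_z(c,P((246,229)),.042),[at_z(c,P(q),.042) for q in[(168,229),(325,229),(246,148),(246,309)]])
print("bulb",at_z(c,P((233.5,323)),.147),at_z(c,P((148,323)),.147)[0],at_z(c,P((319,323)),.147)[0],"stopper",at_z(c,P((247,520)),.248))
print("foot",at_z(c,P((233,300)),.121))
```

```text
well [ 0.5881 -0.3277] [array([ 0.556 , -0.3277]), array([ 0.6206, -0.3278]), array([ 0.5881, -0.2946]), array([ 0.5881, -0.3626])]
bulb [ 0.584  -0.3303] 0.5591908076914273 0.6088583068729495 stopper [ 0.5874 -0.3295]
foot [ 0.5836 -0.332 ]
```

Call:
jog_arm(targets=[[[0.005, 0.02, 0.002], [0, 0, 0], 10], [[0.005, 0.06, 0.002], [0, 0, 0], 10], [[0.005, 0.1, 0.002], [0, 0, 0], 10], [[0.005, 0.13, 0.002], [0, 0, 0], 10], [[0.005, 0.15, 0.002], [0, 0, 0], 10], [[0.005, 0.165, 0.002], [0, 0, 0], 10], [[0.005, 0.18, 0.002], [0, 0, 0], 10], [[0.005, 0.18, 0.002], [0, 0, 0], 10]])

```text
time_s: 22.85
eef_pos: [0.5896, -0.3285, 0.1364]
orientation: [-1.57, -0.004, 0.0]
force: [-0.1, -0.2, -0.8]
gripper_width: 0.0198
```

Call:
jog_arm(targets=[[[0, 0.012, 0], [0, 0, 0], 10], [[0, 0.024, 0], [0, 0, 0], 10], [[0, 0.034, 0], [0, 0, 0], 10], [[0, 0.04, 0], [0, 0, 0], 10], [[0, 0.043, 0], [0, 0, 0], 10], [[0, 0.045, 0], [0, 0, 0], 10], [[0, 0.045, 0], [0, 0, 0], 10]])

```text
time_s: 23.55
eef_pos: [0.5898, -0.3287, 0.1143]
orientation: [-1.57, -0.004, 0.0]
force: [-0.2, 0.2, 1.7]
gripper_width: 0.0201
```

Call:
jog_arm(targets=[[[0, 0, 0], [0, 0, 0], 26], [[0, 0, 0], [0, 0, 0], 34], [[0, 0, 0], [0, 0, 0], 45], [[0, -0.02, 0], [0, 0, 0], 45], [[0, -0.07, 0], [0, 0, 0], 50], [[0, -0.15, 0], [0, 0, 0], 55], [[-0.04, -0.23, 0.02], [0, 0, 0], 60], [[-0.14, -0.23, 0.04], [0, 0, 0], 60], [[-0.24, -0.23, 0.06], [0, 0, 0], 60], [[-0.34, -0.23, 0.09], [0, 0, 0], 60], [[-0.43, -0.23, 0.115], [0, 0, 0], 60], [[-0.452, -0.23, 0.119], [0, 0, 0], 60]])

```text
time_s: 24.75
eef_pos: [0.3583, -0.2684, 0.2285]
orientation: [-1.567, -0.004, -0.002]
force: [1.1, 0.2, 0.1]
gripper_width: 0.0601
```

Call:
jog_arm(targets=[[[0, 0, 0], [0, 0, 0], 60], [[0, 0, 0], [0, 0, 0], 60]])

```text
time_s: 24.95
eef_pos: [0.3592, -0.2688, 0.2295]
orientation: [-1.567, -0.006, -0.003]
force: [0.6, -1.4, 0.3]
gripper_width: 0.0598
```

Call:
jog_arm(targets=[[[0.01, 0.05, 0], [-0.001, 0, 0.002], 60], [[0.01, 0.13, 0], [-0.001, 0, 0.002], 60], [[0.01, 0.21, 0], [-0.001, 0, 0.002], 60], [[0.01, 0.26, 0], [-0.001, 0, 0.002], 60], [[0.01, 0.285, 0], [-0.001, 0, 0.002], 60], [[0.01, 0.293, 0], [-0.001, 0, 0.002], 60], [[0.01, 0.293, 0], [-0.001, 0, 0.002], 45], [[0.01, 0.293, 0], [-0.001, 0, 0.002], 32], [[0.01, 0.293, 0], [-0.001, 0, 0.002], 15], [[0.01, 0.293, 0], [-0.001, 0, 0.002], 15], [[0.01, 0.293, 0], [-0.001, 0, 0.002], 15], [[0.01, 0.293, 0], [-0.001, 0, 0.002], 15]], grip_force=50)

```text
time_s: 26.15
eef_pos: [0.3658, -0.2688, 0.0841]
orientation: [-1.571, -0.002, -0.003]
force: [-1.9, -0.0, 6.8]
gripper_width: 0.0304
```

Call:
jog_arm(targets=[[[0, -0.03, 0], [0, 0, 0], 15], [[0, -0.09, 0], [0, 0, 0], 15], [[0.01, -0.16, 0.02], [0, 0, 0], 15], [[0.04, -0.22, 0.07], [0, 0, 0], 15], [[0.08, -0.25, 0.13], [0, 0, 0], 15], [[0.12, -0.26, 0.19], [0, 0, 0], 15], [[0.16, -0.26, 0.255], [0, 0, 0], 15], [[0.2, -0.26, 0.32], [0, 0, 0], 15], [[0.24, -0.26, 0.385], [0, 0, 0], 15], [[0.28, -0.26, 0.45], [0, 0, 0], 15], [[0.31, -0.26, 0.52], [0, 0, 0], 15], [[0.34, -0.26, 0.58], [0, 0, 0], 15]])

```text
time_s: 27.35
eef_pos: [0.5367, 0.0231, 0.2148]
orientation: [-1.57, -0.003, -0.002]
force: [0.6, 0.0, -1.9]
gripper_width: 0.0307
```

Δ to bay: (+0.047, +0.201).

Call:
jog_arm(targets=[[[0.02, 0, 0.06], [0, 0, 0], 15], [[0.04, 0, 0.12], [0, 0, 0], 15], [[0.06, 0, 0.18], [0, 0, 0], 15], [[0.07, 0, 0.24], [0, 0, 0], 15], [[0.08, 0, 0.3], [0, 0, 0], 15], [[0.09, 0, 0.35], [0, 0, 0], 15], [[0.094, 0, 0.385], [0, 0, 0], 15], [[0.094, 0, 0.4], [0, 0, 0], 15], [[0.094, 0, 0.4], [0, 0, 0], 15], [[0.094, 0, 0.4], [0, 0, 0], 15]])

```text
time_s: 28.35
eef_pos: [0.5841, 0.2215, 0.2151]
orientation: [-1.571, -0.003, -0.003]
force: [-0.3, -0.6, -2.1]
gripper_width: 0.0303
```

Run:
```python
from h import *; import cv2
c=camera_model("wrist"); a=capture("wrist"); b=capture("side")
cv2.imwrite("pics/w8.png",np.hstack([a[:,170:500],cv2.resize(b[145:345,235:415],(360,400),interpolation=cv2.INTER_CUBIC)])[:,:,::-1]); s=read_state(); print(s["time_s"],s["eef_pos"],s["orientation"],s["gripper_width"],s["force"])
```

```text
28.45 [0.58425998 0.221251   0.21524104] [-1.57090647 -0.00312801 -0.00385288] 0.03041616642191034 [ 0.08849046  0.48721521 -1.45677596]
```

View pics/w8.png

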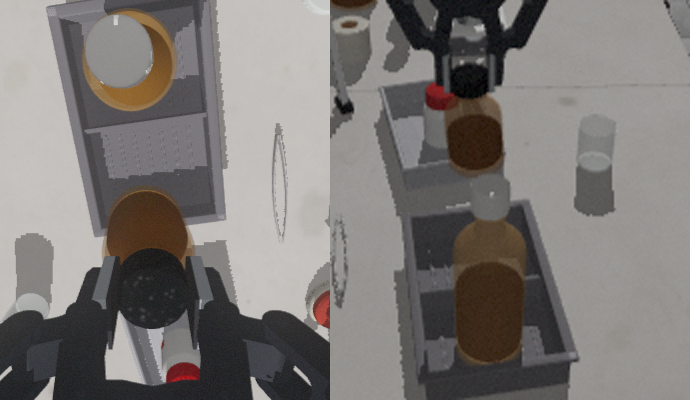

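The dropper is held upright over the empty bay, with the tall bottle standing in the other one, so I'll lower it.

Call:
jog_arm(targets=[[[0, 0.03, 0.004], [0, 0, 0], 15], [[0, 0.08, 0.004], [0, 0, 0], 15], [[0, 0.13, 0.004], [0, 0, 0], 15], [[0, 0.18, 0.004], [0, 0, 0], 15], [[0, 0.215, 0.004], [0, 0, 0], 15], [[0, 0.235, 0.004], [0, 0, 0], 15], [[0, 0.245, 0.004], [0, 0, 0], 15], [[0, 0.25, 0.004], [0, 0, 0], 15], [[0, 0.253, 0.004], [0, 0, 0], 15], [[0, 0.255, 0.004], [0, 0, 0], 15], [[0, 0.255, 0.004], [0, 0, 0], 15]])

```text
time_s: 29.55
eef_pos: [0.5851, 0.2234, 0.0884]
orientation: [-1.57, -0.004, -0.004]
force: [0.7, -0.5, -1.5]
gripper_width: 0.0307
```

Call:
jog_arm(targets=[[[0, 0.002, 0], [0, 0, 0], 15], [[0, 0.003, 0], [0, 0, 0], 15], [[0, 0.003, 0], [0, 0, 0], 15]])

```text
time_s: 29.85
eef_pos: [0.5853, 0.2238, 0.0882]
orientation: [-1.569, -0.005, -0.004]
force: [-2.8, -0.4, 7.2]
gripper_width: 0.0304
```

Call:
jog_arm(targets=[[[0, -0.002, 0], [0, 0, 0], 36], [[0, -0.002, 0], [0, 0, 0], 44], [[0, -0.002, 0], [0, 0, 0], 55], [[0, -0.02, 0], [0, 0, 0], 55], [[0, -0.07, 0], [0, 0, 0], 55], [[0, -0.15, 0], [0, 0, 0], 55], [[0, -0.24, 0], [0, 0, 0], 55], [[0, -0.3, 0], [0, 0, 0], 55], [[-0.1, -0.32, 0.08], [0, 0, 0], 55], [[-0.2, -0.32, 0.16], [0, 0, 0], 55], [[-0.3, -0.32, 0.24], [0, 0, 0], 55], [[-0.38, -0.32, 0.32], [0, 0, 0], 55]])

```text
time_s: 31.05
eef_pos: [0.4299, 0.3517, 0.2485]
orientation: [-1.568, -0.006, -0.005]
force: [-0.1, 0.6, -0.2]
gripper_width: 0.0551
```

Call:
jog_arm(targets=[[[0, -0.02, 0.06], [0, 0, 0], 55], [[0, -0.02, 0.1], [0, 0, 0], 55], [[0, -0.02, 0.1], [0, 0, 0], 55]])

```text
time_s: 31.35
eef_pos: [0.4288, 0.4051, 0.2592]
orientation: [-1.567, -0.006, 0.0]
force: [-0.7, -0.4, -0.5]
gripper_width: 0.0552
```

Run:
```python
from h import *; import cv2
a=capture("top"); b=capture("side")
T=cv2.resize(a[130:265,160:480],(800,338),interpolation=cv2.INTER_CUBIC)
S=cv2.resize(b[130:230,240:440],(520,260),interpolation=cv2.INTER_CUBIC)
o=np.zeros((598,800,3),np.uint8); o[:338]=T; o[338:,:520]=S
cv2.imwrite("pics/f.png",o[:,:,::-1]); s=read_state(); print(s["time_s"],s["eef_pos"],s["gripper_width"],s["force"],s["joint_velocities"])
```

```text
31.45 [0.43015977 0.40123721 0.25867454] 0.054875887027070636 [ 0.86342524 -0.48021071  0.62803696] [ 0.01987718 -0.00852691  0.01472232  0.01750105  0.00335964 -0.00315321
  0.00094877]
```

View pics/f.png

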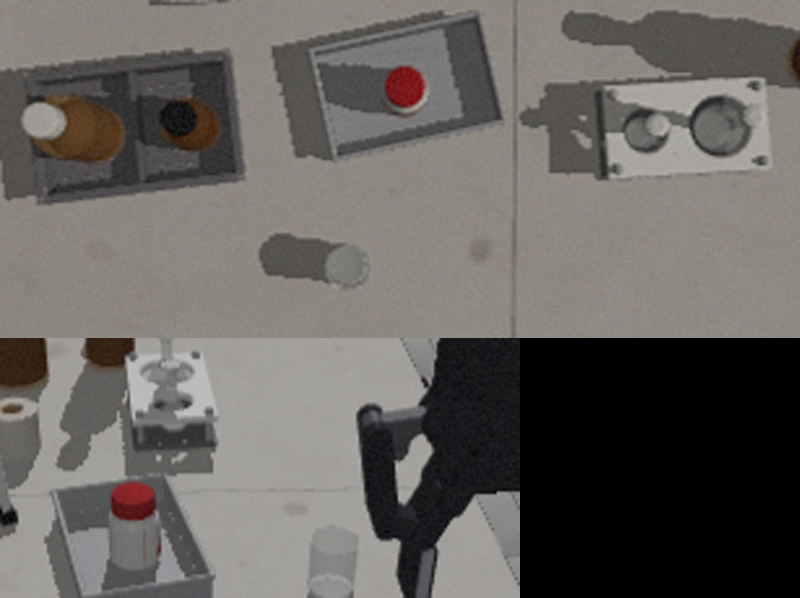

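All five are placed: the tall bottle's cap is at (44,120), the dropper's at (178,118), the jar's at (405,86), and the flask stoppers are at (657,124) and about (752,113) inside their wells. A quick numeric check follows, then sign-off.

Run:
```python
from h import *
np.set_printoptions(precision=4,suppress=True)
c=camera_model("top"); P=lambda p:px(p,(160,130),2.5)
def own(w,o,y): d=np.array(w)-o[:2]; C,S=np.cos(y),np.sin(y); return np.array([C*d[0]+S*d[1],-S*d[0]+C*d[1]])
st=(np.array([.5861,-.2963]),.067); sp=(np.array([.577,.273]),.144); mt=(np.array([.6245,-.0039]),.234)
for n,p,z,f in[("small",(657,124),.089,st),("large",(752,113),.135,st),("tall",(44,120),.189,sp),("dropper",(178,118),.102,sp),("jar",(405,86),.075,mt)]:
    w=at_z(c,P(p),z); print(n,w,own(w,*f))
print("beaker",at_z(c,P((346,266)),.03))
sign_off()
```

```text
small [ 0.5841 -0.2501] [0.0011 0.0462]
large [ 0.5915 -0.3277] [ 0.0033 -0.0317]
tall [0.5685 0.3142] [-0.0025  0.042 ]
dropper [0.5807 0.2164] [-0.0044 -0.0565]
jar [ 0.6191 -0.0013] [-0.0046  0.0038]
beaker [0.4381 0.0556]
the job is handed in; nothing more can be done
```

I've placed all five things and handed the job in at about 31.5 s of the 120 s. Both flasks are in their wells in the stand, the two amber bottles are in separate bays of the spill tray, and the powder jar is in the metal tray.

**Last checks (top camera, each in its holder's own frame):**

| Thing | x, y measured | Target or limit |
|---|---|---|
| Small flask | (1, 46) mm | (0, 44) mm, within 11 |
| Large flask | (3, -32) mm | (0, -34) mm, within 11 |
| Tall bottle | (-2, 42) mm | bay from y = 3 to 96 mm |
| Dropper bottle | (-4, -56) mm | bay from y = -96 to -3 mm |
| Powder jar | (-5, 4) mm | well inside the tray |

- **Seating:** both flasks and both bottles pushed back lightly on the gripper at the expected floor height before I let go. The jar showed only a slight change in load, so I took it to be on the floor or about 1 mm above it when released. The pictures showed it upright in the tray.
- **Upright:** everything looked upright in the last pictures. In those, the side view covered only the jar and the stand, so the dropper bottle was checked from above only.
- **Left in place:** the beaker is within about 3 mm of its start. I didn't measure the film roll, but the arm never went near it.
- **Disagreements:** the cameras differed by 2 to 7 mm on some positions. In the wrist view the held flasks looked offset by about 3 mm, so I split the difference within the wells' 6 mm clearance. The gripper also read 1.6 to 3.8 mm narrower than the nominal cap and neck widths, but every grip held.

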